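# Set the depth sleeve and the slide screw of a luthier's routing jig

## Robot

A 6-joint arm with a two-finger parallel gripper is mounted at the origin on the work surface. World frame = base frame: x ahead of the robot, y to its left, z up, the work surface at z = 0. Lengths are in m, angles in degrees, forces in N, time in s.
With the tool pointing down it reaches from about 0.375 to 0.9 m from the base axis. Payload 3.1 kg.
Tool frame: the origin (TCP) lies at the centre of the arm's flange, where the gripper is bolted on; the fingertips stand 182 mm ahead of it and the grasp point (between the pads) lies bot.grip_point_offset ahead of it (bot.grip_point_offset is the distance from the TCP to the grasp point, in m); x points along the fingers, z is the direction in which the jaws open and shut, and the axes are right-handed (so a half turn about x gives the same grasp; the last joint's range is limited). The gripper opens to 87 mm and grips with 3 to 60 N. Pads are 19 mm wide; open, the fingers measure 117 mm over their backs; the gripper's body (75 mm by 190 mm) begins 51 mm behind the grasp point.
Start: joints at [54.402, 30.224, 82.088, -0, 67.689, -10.227], TCP at [0.268, 0.565, 0.405] pointing down, gripper open.
Joint ranges: [-176.69, 176.69], [-43.24, 126.21], [12.49, 139.97], [-82, 262], [0, 151.66], [-163.58, 163.58]. Speed limits (degrees/s): [159.86, 159.86, 180, 180, 180, 180].

## Interface

Orientations are given as a 3x3 rotation matrix whose columns are the frame's x, y, z axes.
In Python, from rig import bot gives the robot as it stands.
- The arm moves only by the tool step_arm, never from a script. Its argument "motion" is a list that holds one entry, the list of rows, each a list of 7 numbers: the turn, a rotation vector about the world's x, y, z in degrees, then the shift along the world's x, y, z in mm, then the finger opening in mm, from 0 to 87. A call has 1 to 12 rows; each row is the pose to reach, as a shift and turn from the pose commanded when the call began; what a row does not reach only later rows make up. A row lasts 1/12 s, in which the tool goes at most 41.7 mm and 7.16 degrees, less where a joint would pass 70% of its speed; a pose out of reach is approached as far as the arm can. A call with a gripper value outside its range is refused whole. The fingers move at their own pace and stop on an object; the grip force is fixed at half the most. Time passes only in rows, so rows that repeat a pose let the fingers close. It gives the time, the measured TCP pose, the force and the opening at its end, in the units of the state.
- bot.read_state(): the state, without advancing time (a new reading comes with each control period).
- bot.capture(name): name is "scene" or "top" or "wrist"; returns a dict with "frame" (420x560x3 uint8, red, green, blue), "range_z" (420x560 float32, m along the optical axis (not along the pixel's ray), 0 where there is no reading), "fx", "fy", "cx", "cy" (pixels), "cam_to_world" (4x4, takes a point from camera to world coordinates). Camera axes: x right, y down, z forward; pixel columns grow to the right and rows downward; lengths in m; the calibration is good to about 2 mm. The wrist camera is an equidistant fisheye: a pixel r from the principal point sees the ray r / f radians off the axis. A picture is of the moment at which its call begins.
- bot.hand_in(): hands the job in, once; it reports no verdict.
The state is a dict: "time_s": time; "joint_positions": joint angles; "qvel": joint speeds; "tau": joint torques, N m; "position": TCP position; "tcp_rot": TCP orientation; "force": force on the tool from outside, world axes, zero at the start; "moment": the same for the moment, N m; "opening": opening from 0.0 (shut) to 1.0 (fully open).
Only numpy, scipy, OpenCV 4.12 (cv2) and the standard library are available. Lean on these libraries where they do the work, as an engineer would, in place of code of your own. Each camera call takes 0.05 s, during which the arm holds its last target.

## Task

Set up the small metal jig on the guitar maker's bench: first turn the ribbed depth sleeve until its orange pointer clicks in at number 4. Then tighten the brass thumbscrew (clockwise from above) until it seats against its stop, back it off a quarter turn to give the slide its running clearance, and finish while still holding the thumbscrew's wing in the gripper at that setting. Leave the other things on the bench where they are.

Things in the scene. Friction and masses are not known exactly. Their poses are not given: they have to be found in the camera images.
- bed: Aluminium bed plate of the jig, 150 x 330 x 12 mm (x, y, z), fixed to the bench (it stands elsewhere and turned differently each time). Origin at the centre of its underside. It carries the dial head and the slide head 90 mm either side of its centre along y; which is at which end changes, and each head is turned a little by itself.
- dial_head: Black round dial pedestal, 104 mm across, 40 mm high, fixed on the bed; origin at the centre of its underside, 12 mm above the bench; z up. White numbers 0 to 6 lie flat on its top around the sleeve, 30 degrees apart, running clockwise from above: 0 in the direction of its +y, 3 at its +x, 6 at its -y; 4 lies 30 degrees clockwise of its +x.
- depth_sleeve (a joint): Turn of the depth sleeve, rad, grows clockwise from above; 0 = orange pointer at number 0, each number is 0.5236 more, 2.094 = number 4. It clicks: a spring detent at every number (about 0.13 N m to get over) pulls it to the nearest number when let go. End stops just before 0 and just after 6. Starts at 1, 2 or 3.
- sleeve_grip (a point): On the upright axis of the ribbed aluminium depth sleeve (43 mm in diameter, top 44.5 mm above the dial face, orange pointer tab at its foot reaching 29.5 mm from the axis, 3.5 mm high). The point is 30 mm above the dial face, 82 mm above the bench. Its y points where the pointer points; z up. Can be gripped from above at any yaw.
- slide_head: Grey painted block, 56 x 64 x 50 mm (x, y, z), with a steel slide bar through it along x (130 mm long), fixed on the bed; origin at the centre of its underside, 12 mm above the bench; z up. The thumbscrew stands upright in the middle of its top.
- thumbscrew (a joint): Turn of the thumbscrew, rad, grows clockwise from above (tightening); 0 = seated on its hard stop, white end of the wing to the slide head's +x; -1.571 = backed off a quarter turn, white end to the head's +y. Starts between about -2.9 and -1.2. Light, even friction (0.05 N m); stays where it is left; does not noticeably rise or sink.
- wing: The flat brass wing of the thumbscrew, 40 mm long (its x), 10 mm thick (its y), 28 mm high, one end (+x) painted white. Origin on the screw's axis at the wing's underside, 80 mm above the bench; z up. It turns with the screw.
- wing_grip (a point): On the screw's axis in the wing, 15 mm above the wing's underside, 13 mm below its top, 95 mm above the bench. x along the wing to its white end; z up. Pinch the 10 mm thickness, along its y, from above; the steel bush round the screw ends 27 mm below this point, the slide head's top is 33 mm below.
- bridge_blank: Bystander: dark guitar bridge blank, 110 x 28 x 9 mm, lying loose on the middle of the bed between the heads; origin at the centre of its underside.
- glue_bottle: Bystander: yellow glue bottle with orange cap, 58 mm across, 160 mm high, standing beyond the jig; origin at the centre of its underside.
- fret_jar: Bystander: amber jar with steel lid, 68 mm across, 85 mm high, standing beyond the jig; origin at the centre of its underside.
- rosette: Bystander: flat dark wood ring, 104 mm across, 5 mm thick, near the robot's base on its left; origin at the centre of its underside.
- chisel: Bystander: chisel with dark wooden handle, about 230 mm long along its x, 32 mm thick, lying left of the jig; origin under its middle.
- sanding_block: Bystander: cork block, 100 x 60 x 35 mm, right of the jig; origin at the centre of its underside.
- screwdriver: Bystander: screwdriver with red handle, lying across in front of the robot's base on its right, along its x; origin under its middle.

How it is judged:
By the outcome, as a careful person would: the job done as asked, in the order asked, and still so for the second after the job is handed in, while the arm keeps its last pose, push and grip.
It also fails if it takes over 67 s, if anything falls off the work surface, if the arm or the gripper's body presses on something with over 40 N, if the wrist force passes 120 N, or if a joint passes its speed limit or range.

## Working session

There is one attempt and no reset: what is moved stays moved. The work goes in short steps, Python scripts to look and compute and a tool call to move; the robot and the scene stay as the last step left them, time stands still between calls to the robot, and variables do not carry over. Pictures are saved under pics/ and viewed, and the job is handed in when it is done.

Besides the shell and the picture viewer there is one more tool, called after ">>>" as name(argument=value, ...) on one line, values as JSON. step_arm: Moves the arm, as the interface text tells. Its arguments: {"type":"object","properties":{"motion":{"type":"array"}},"required":["motion"]}

```bash
mkdir -p pics; ls
python3 - <<'E'
from rig import bot
import cv2
s=bot.read_state(); print(s['time_s'],s['position'],s['tcp_rot'],s['opening'],bot.grip_point_offset)
for n in ['top','scene','wrist']:
    c=bot.capture(n); cv2.imwrite(f'pics/{n}0.png',c['frame'][...,::-1])
    import numpy as np
    np.savez(f'pics/{n}0.npz',**c)
    print(n,c['fx'],c['fy'],c['cx'],c['cy'],np.round(c['cam_to_world'],3).tolist())
E
```

```text
pics
0.0 [0.2675535  0.56445045 0.40375745] [[-1.30481421e-03 -9.03563332e-01  4.28452566e-01]
 [-1.79246378e-03  4.28454356e-01  9.03561648e-01]
 [-9.99997542e-01  4.10994371e-04 -2.17865788e-03]] 0.9968679855153287 0.1635
top 392.0899179642588 392.0899179642588 278.12087967778393 214.19690137874073 [[-0.001, -0.995, 0.099, 0.449], [-1.0, 0.001, 0.004, 0.026], [-0.004, -0.099, -0.995, 1.066], [0.0, 0.0, 0.0, 1.0]]
scene 476.3500817901273 476.3500817901273 278.8433793810617 208.6837449817341 [[0.308, 0.647, -0.697, 1.428], [0.951, -0.218, 0.218, -0.256], [-0.011, -0.73, -0.683, 0.963], [0.0, 0.0, 0.0, 1.0]]
wrist 325.19226210127806 325.19226210127806 275.23257282575344 216.24402834451277 [[0.429, 0.869, 0.247, 0.2], [0.903, -0.412, -0.12, 0.596], [-0.002, 0.275, -0.961, 0.382], [0.0, 0.0, 0.0, 1.0]]
```

View pics/top0.png

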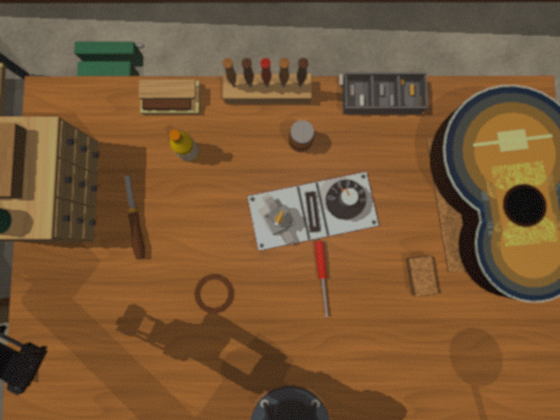

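View pics/scene0.png

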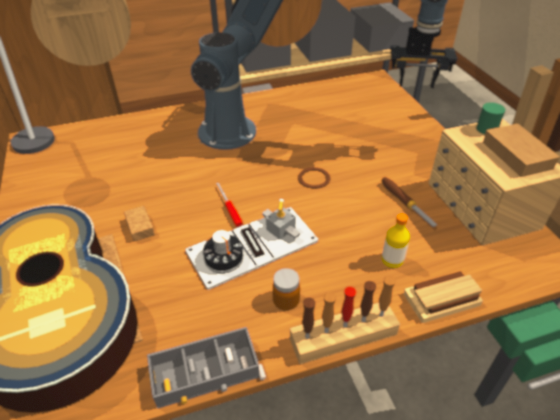

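Top view: the jig is at cols 250–378, rows 175–248. The dial is at about (348,198) on the robot's right, and the thumbscrew at about (281,215). I'll enlarge these and measure.

```bash
cat > h.py <<'E'
import numpy as np, cv2
def load(n): return dict(np.load(f'pics/{n}.npz'))
def px2w(c,u,v,z):  # pinhole: intersect ray with plane z
    T=c['cam_to_world']; d=T[:3,:3]@np.array([(u-c['cx'])/c['fx'],(v-c['cy'])/c['fy'],1]); o=T[:3,3]
    return o+d*(z-o[2])/d[2]
def depth_pts(c):
    v,u=np.mgrid[0:420,0:560]; z=c['range_z'].astype(float)
    P=np.stack([(u-c['cx'])/c['fx']*z,(v-c['cy'])/c['fy']*z,z],-1)
    T=c['cam_to_world']; W=P@T[:3,:3].T+T[:3,3]; W[z==0]=np.nan
    return W
def rectify(c,x0,x1,y0,y1,z,s=2500,fish=False):
    # top-down view of plane z: image right=-y, up=+x ; s px per m
    H=int((x1-x0)*s);Wd=int((y1-y0)*s)
    r,q=np.mgrid[0:H,0:Wd]; X=np.stack([x1-r/s,y1-q/s,np.full(r.shape,z)],-1)
    T=c['cam_to_world']; L=(X-T[:3,3])@T[:3,:3]
    if fish:
        th=np.arctan2(np.hypot(L[...,0],L[...,1]),L[...,2]); ph=np.arctan2(L[...,1],L[...,0])
        mu=c['fx']*th*np.cos(ph)+c['cx']; mv=c['fy']*th*np.sin(ph)+c['cy']
    else:
        mu=L[...,0]/L[...,2]*c['fx']+c['cx']; mv=L[...,1]/L[...,2]*c['fy']+c['cy']
    return cv2.remap(c['frame'],mu.astype(np.float32),mv.astype(np.float32),cv2.INTER_CUBIC)
E
python3 - <<'E'
from h import *
c=load('top0'); f=c['frame'][165:260,240:390]
cv2.imwrite('pics/topz.png',cv2.resize(f,None,fx=5,fy=5,interpolation=cv2.INTER_CUBIC)[...,::-1])
for n,(u,v) in dict(dial=(348,198),screw=(281,215)).items(): print(n,px2w(c,u,v,.08))
for nm in ['top0','scene0']:
    W=depth_pts(load(nm)); 
    x,y,z=W[...,0],W[...,1],W[...,2]
    for a,b in [(.075,.090),(.09,.10),(.1,.112),(.056,.068)]:
        m=(z>a)&(z<b)&(x>.3)&(x<.62)&(y>-.3)&(y<.15)
        if m.any():print(nm,a,b,m.sum(),np.nanmean(W[m],0), np.nanmin(W[m],0),np.nanmax(W[m],0))
E
```

```text
dial [ 0.58792118 -0.14765548  0.08      ]
screw [0.54476232 0.02229295 0.08      ]
top0 0.075 0.09 30 [ 0.5599449 -0.0644776  0.0824646] [ 0.51645083 -0.1513831   0.07508455] [0.60116799 0.03750988 0.08996726]
top0 0.09 0.1 205 [ 0.58911876 -0.14594719  0.09696217] [ 0.51588649 -0.16808377  0.09032011] [0.61122865 0.03230201 0.0998908 ]
top0 0.1 0.112 88 [ 0.54949691 -0.02055964  0.10626624] [ 0.51730255 -0.16153824  0.10005309] [0.60752883 0.03956625 0.11173236]
top0 0.056 0.068 476 [0.53985316 0.00584525 0.06256959] [ 0.49770839 -0.19570473  0.05600812] [0.614814   0.06595993 0.0675507 ]
scene0 0.075 0.09 87 [ 0.59399917 -0.11789281  0.08295678] [ 0.52880376 -0.17024439  0.07506598] [0.61327921 0.03446646 0.08973587]
scene0 0.09 0.1 187 [ 0.58845562 -0.13755451  0.09467632] [ 0.53306413 -0.16944728  0.09025941] [0.61167615 0.03318682 0.09895515]
scene0 0.1 0.112 45 [0.53719331 0.02633989 0.10537516] [0.51389671 0.0169086  0.10025844] [0.55580891 0.03681912 0.10929769]
scene0 0.056 0.068 352 [ 0.55122824 -0.0026906   0.06075095] [ 0.50550461 -0.17024617  0.05618105] [0.61254506 0.06632098 0.06774527]
```

View pics/topz.png

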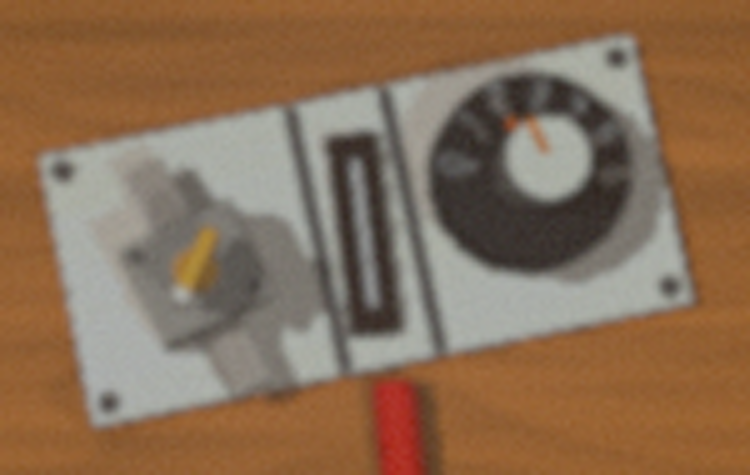

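View pics/wrist0.png

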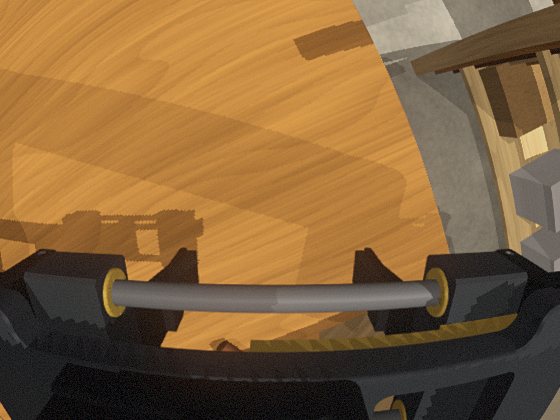

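>>> step_arm(motion=[[[0, 0, 3, 15, -25, 0, 87], [0, 0, 6, 35, -58, -2, 87], [0, 0, 9, 55, -91, -4, 87], [0, 0, 12, 75, -124, -6, 87], [0, 0, 14, 95, -157, -8, 87], [0, 0, 16, 115, -190, -10, 87], [0, 0, 18, 135, -223, -12, 87], [0, 0, 20, 155, -256, -14, 87], [0, 0, 22, 175, -289, -16, 87], [0, 0, 24, 195, -322, -18, 87], [0, 0, 25.4, 215, -355, -20, 87], [0, 0, 25.4, 235, -388, -20, 87]]])

```text
time_s: 1.15
position: [0.5032, 0.1749, 0.3842]
tcp_rot: [[-0.001, -1.0, -0.001], [-0.0, -0.001, 1.0], [-1.0, 0.001, -0.0]]
force: [0.0, -0.1, 0.1]
opening: 1.001
```

>>> step_arm(motion=[[[0, 0, 0, 20, -33, -1, 87], [0, 0, 0, 40, -66, -2, 87], [0, 0, 0, 60, -99, -3, 87], [0, 0, 0, 80, -132, -4, 87], [0, 0, 0, 100, -165, -5, 87], [0, 0, 0, 118, -198, -5, 87], [0, 0, 0, 130, -225, -5, 87], [0, 0, 0, 137, -237, -5, 87], [0, 0, 0, 137, -237, -5, 87], [0, 0, 0, 137, -237, -5, 87]]])

```text
time_s: 1.98
position: [0.6393, -0.0601, 0.3792]
tcp_rot: [[-0.002, -1.0, 0.001], [0.001, 0.001, 1.0], [-1.0, 0.002, 0.001]]
force: [-0.8, 0.3, -0.2]
opening: 0.999
```

Run:
```python
from rig import bot
from h import *
s=bot.read_state(); print(s['time_s'],s['position'],np.round(s['tcp_rot'],3).tolist(),s['joint_positions'])
c=bot.capture('wrist'); np.savez('pics/w1.npz',**c); print(np.round(c['cam_to_world'],3).tolist())
cv2.imwrite('pics/w1.png',c['frame'][...,::-1])
r=rectify(c,.44,.68,-.26,.12,.08,2000,True); cv2.imwrite('pics/w1r.png',r[...,::-1]); print(r.shape)
```

```text
1.9833 [ 0.63930076 -0.06005682  0.37915476] [[-0.002, -1.0, 0.001], [0.001, 0.001, 1.0], [-1.0, 0.002, 0.001]] [-1.53313618e+01  3.31636354e+01  8.09193845e+01  5.70585375e-02
  6.60428608e+01 -1.05315897e+02]
[[0.001, 0.962, 0.273, 0.565], [1.0, -0.001, 0.0, -0.061], [0.001, 0.273, -0.962, 0.358], [0.0, 0.0, 0.0, 1.0]]
(480, 760, 3)
```

View pics/w1.png

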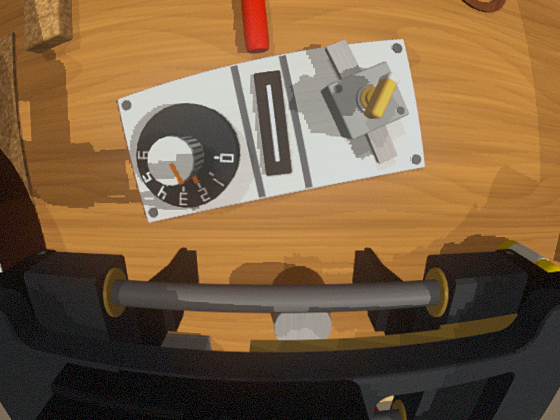

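View pics/w1r.png

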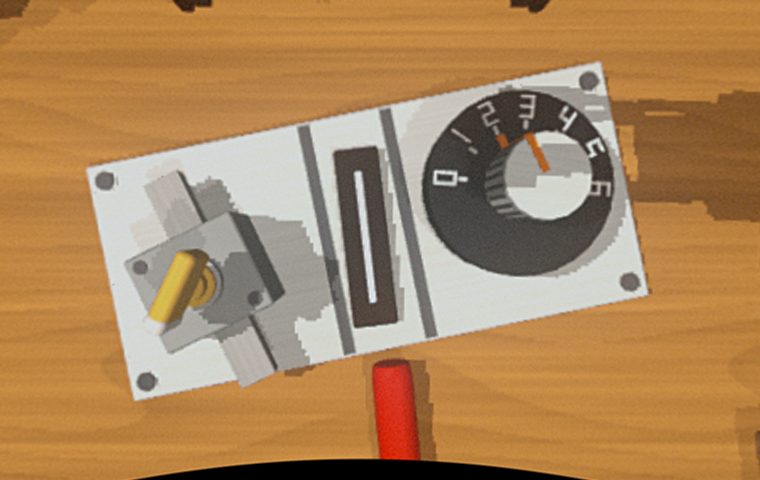

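The rectified view shows the dial with its pointer at 2. The slide bar and block are turned, and the wing's white end points down and left. Next I'll rectify at each feature's own height.

Run:
```python
from h import *
c=load('w1')
A=rectify(c,.53,.65,-.21,-.09,.0965,3300,True)
B=rectify(c,.53,.65,-.21,-.09,.052,3300,True)
C=rectify(c,.48,.60,-.035,.085,.062,3300,True)
D=rectify(c,.48,.60,-.035,.085,.108,3300,True)
cv2.imwrite('pics/m1.png',np.hstack([A,B])[...,::-1]);cv2.imwrite('pics/m2.png',np.hstack([C,D])[...,::-1]);print(A.shape)
```

```text
(396, 396, 3)
```

View pics/m1.png

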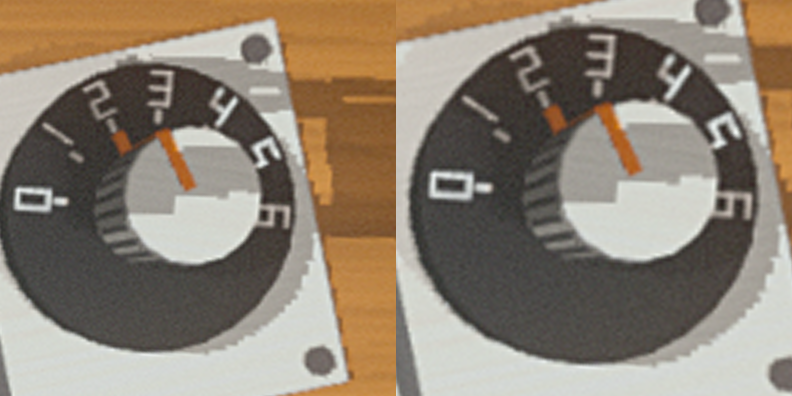

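View pics/m2.png

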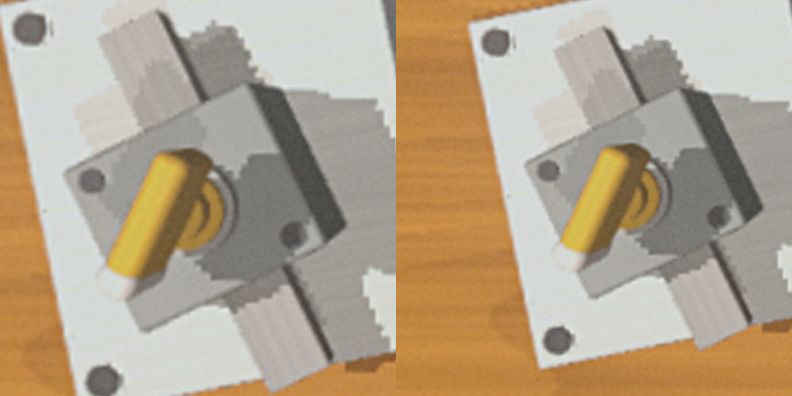

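>>> step_arm(motion=[[[0, 0, 0, -12, -22, -15, 87], [0, 0, 0, -24, -44, -35, 87], [0, 0, 0, -36, -66, -55, 87], [0, 0, 0, -44, -80, -70, 87], [0, 0, 0, -48.5, -87.5, -79, 87], [0, 0, 0, -48.5, -87.5, -79, 87], [0, 0, 0, -48.5, -87.5, -79, 87]]])

```text
time_s: 2.62
position: [0.5912, -0.1465, 0.3009]
tcp_rot: [[-0.0, -1.0, -0.001], [0.001, -0.001, 1.0], [-1.0, 0.0, 0.001]]
force: [-0.2, 0.5, -0.7]
opening: 0.998
```

Run:
```python
from rig import bot
from h import *
s=bot.read_state(); print(s['time_s'],s['position'],s['force'])
c=bot.capture('wrist'); np.savez('pics/w2.npz',**c)
A=rectify(c,.53,.65,-.21,-.09,.0965,3300,True)
B=rectify(c,.53,.65,-.21,-.09,.052,3300,True)
cv2.imwrite('pics/w2.png',c['frame'][...,::-1]);cv2.imwrite('pics/m3.png',np.hstack([A,B])[...,::-1])
```

```text
2.6167 [ 0.59120916 -0.14646231  0.30089235] [-0.16375806  0.52263668 -0.68389159]
```

View pics/m3.png

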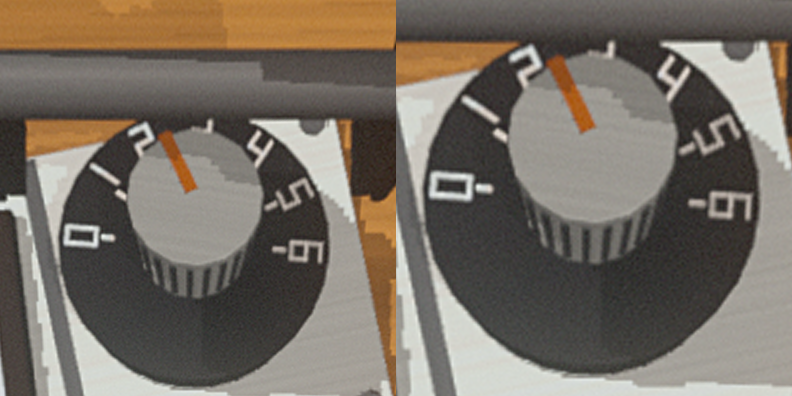

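View pics/w2.png

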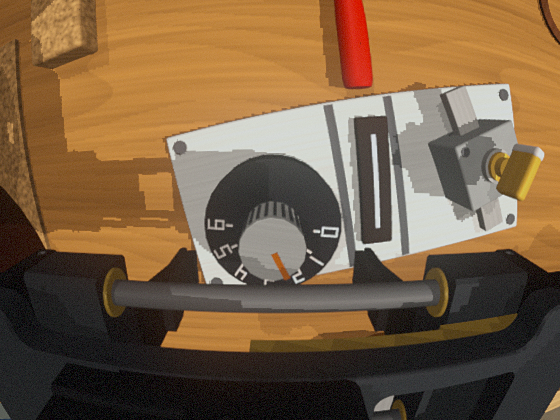

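Sleeve axis is at about (0.590, −0.149) and sits between the open fingers. The two heights agree. I'll descend 55 mm and grip.

>>> step_arm(motion=[[[0, 0, 0, -1, -1, -15, 87], [0, 0, 0, -1, -1, -32, 87], [0, 0, 0, -1, -1, -46, 87], [0, 0, 0, -1, -1, -55, 87], [0, 0, 0, -1, -1, -55, 70], [0, 0, 0, -1, -1, -55, 55], [0, 0, 0, -1, -1, -55, 45], [0, 0, 0, -1, -1, -55, 36], [0, 0, 0, -1, -1, -55, 30], [0, 0, 0, -1, -1, -55, 30], [0, 0, 0, -1, -1, -55, 30], [0, 0, 0, -1, -1, -55, 30]]])

```text
time_s: 3.67
position: [0.5902, -0.1486, 0.246]
tcp_rot: [[0.0, -1.0, 0.0], [0.001, 0.0, 1.0], [-1.0, -0.0, 0.001]]
force: [1.3, 12.3, 4.5]
opening: 0.475
```

>>> step_arm(motion=[[[0, 0, -3, 0, 0.5, 0, 30], [0, 0, -9, 0, 0.5, 0, 30], [0, 0, -15, 0, 0.5, 0, 30], [0, 0, -21, 0, 0.5, 0, 30], [0, 0, -27, 0, 0.5, 0, 30], [0, 0, -33, 0, 0.5, 0, 30], [0, 0, -39, 0, 0.5, 0, 30], [0, 0, -45, 0, 0.5, 0, 30], [0, 0, -51, 0, 0.5, 0, 30], [0, 0, -57, 0, 0.5, 0, 30], [0, 0, -60, 0, 0.5, 0, 30], [0, 0, -60, 0, 0.5, 0, 30]]])

```text
time_s: 4.67
position: [0.5902, -0.1483, 0.246]
tcp_rot: [[0.0, -0.5, 0.866], [-0.0, 0.866, 0.5], [-1.0, -0.0, 0.0]]
force: [-1.0, 0.8, 1.9]
opening: 0.475
```

Run:
```python
from rig import bot
from h import *
s=bot.read_state(); R=s['tcp_rot'];print(s['time_s'],s['position'],s['force'],s['moment'],np.degrees(np.arctan2(R[1][2],R[0][2])))
c=bot.capture('wrist'); np.savez('pics/w3.npz',**c)
cv2.imwrite('pics/w3.png',c['frame'][...,::-1])
```

```text
4.6667 [ 0.59024809 -0.14832221  0.24601799] [-0.97647237  0.79503028  1.90287804] [-0.05800301  0.14435987 -0.06428032] 29.974540978426806
```

View pics/w3.png

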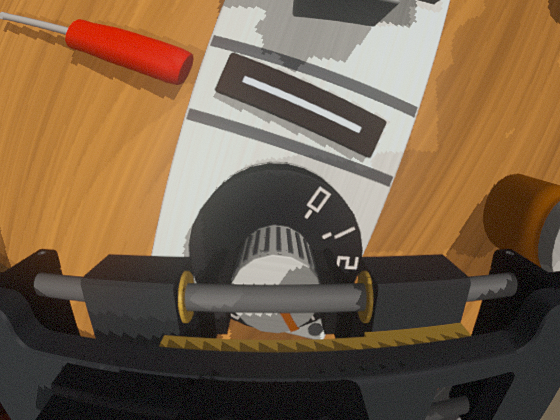

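The sleeve turned with the gripper. I'll release, lift and check.

>>> step_arm(motion=[[[0, 0, 0, 0, 0, 0, 50], [0, 0, 0, 0, 0, 0, 65], [0, 0, 0, 0, 0, 0, 80], [0, 0, 0, 0, 0, 0, 87], [0, 0, 0, 0, 0, 0, 87], [0, 0, 0, 0, 0, 15, 87], [0, 0, 0, 0, 0, 40, 87], [0, 0, 0, 0, 0, 65, 87], [0, 0, 0, 0, 20, 85, 87], [0, 0, 6, 0, 50, 90, 87], [0, 0, 12, 0, 80, 90, 87], [0, 0, 18, 0, 100, 90, 87]]])

```text
time_s: 5.72
position: [0.59, -0.0463, 0.3366]
tcp_rot: [[0.001, -0.747, 0.665], [0.001, 0.665, 0.747], [-1.0, -0.0, 0.001]]
force: [0.0, -0.1, -0.4]
opening: 0.996
```

>>> step_arm(motion=[[[0, 0, 6, 0, 20, 0, 87], [0, 0, 12, 0, 30, 0, 87], [0, 0, 12, 0, 30, 0, 87], [0, 0, 12, 0, 30, 0, 87]]])

```text
time_s: 6.05
position: [0.5902, -0.0179, 0.3357]
tcp_rot: [[-0.0, -0.866, 0.501], [-0.0, 0.501, 0.866], [-1.0, -0.0, -0.0]]
force: [0.2, 0.1, -0.1]
opening: 1.002
```

Run:
```python
from rig import bot
from h import *
s=bot.read_state(); R=s['tcp_rot'];print(s['time_s'],s['position'],s['force'],np.degrees(np.arctan2(R[1][2],R[0][2])))
c=bot.capture('wrist'); np.savez('pics/w4.npz',**c)
cv2.imwrite('pics/w4.png',c['frame'][...,::-1])
A=rectify(c,.53,.65,-.21,-.09,.0965,3300,True)
D=rectify(c,.48,.60,-.035,.085,.108,3300,True)
cv2.imwrite('pics/m4.png',np.hstack([A,D])[...,::-1])
```

```text
6.05 [ 0.5902316  -0.01788685  0.33572524] [ 0.2021927   0.12918454 -0.11964798] 59.96633272654175
```

View pics/w4.png

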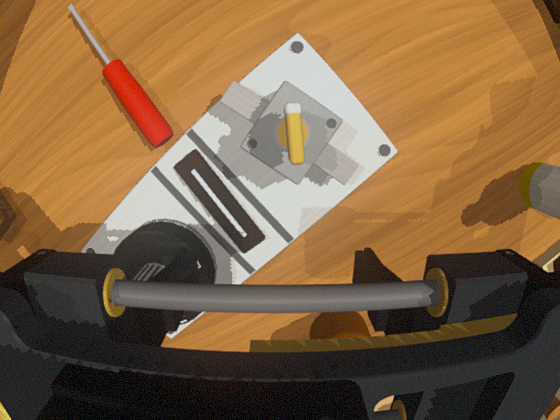

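View pics/m4.png

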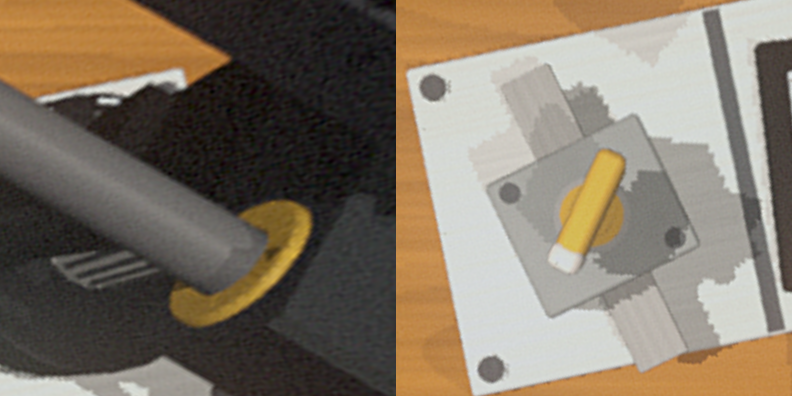

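Run:
```python
from rig import bot
from h import *
c=load('w4')
D=rectify(c,.48,.60,-.035,.085,.108,4000,True)
hsv=cv2.cvtColor(D,cv2.COLOR_RGB2HSV)
m=((hsv[...,0]>18)&(hsv[...,0]<30)&(hsv[...,1]>140)&(hsv[...,2]>165)).astype(np.uint8)
n,l,st,ce=cv2.connectedComponentsWithStats(m); i=1+np.argmax(st[1:,4]); print(st[i],ce[i])
cnt=np.argwhere(l==i)[:,::-1].astype(np.float32); print(cv2.minAreaRect(cnt))
u,v=ce[i]; print('yellow centroid',.60-v/4000,.085-u/4000)
C=rectify(c,.48,.60,-.035,.085,.062,4000,True)
cv2.imwrite('pics/m5.png',np.hstack([C[60:400,40:400],np.dstack([(l==i)*255]*3)[60:400,40:400]])[...,::-1].astype(np.uint8))
for n in ['top','scene']:
    t=bot.capture(n); np.savez(f'pics/{n}1.npz',**t)
t=load('top1');s=load('scene1')
a=rectify(t,.52,.66,-.22,-.08,.06,2700);b=rectify(s,.52,.66,-.22,-.08,.06,2700)
cv2.imwrite('pics/m6.png',np.hstack([a,b])[...,::-1])
```

```text
[ 196  182   80  124 4746] [233.70396123 243.77812895]
((230.8126983642578, 240.28802490234375), (47.3264274597168, 127.27278900146484), 24.90477180480957)
yellow centroid 0.5390554677623262 0.026574009692372537
```

View pics/m5.png

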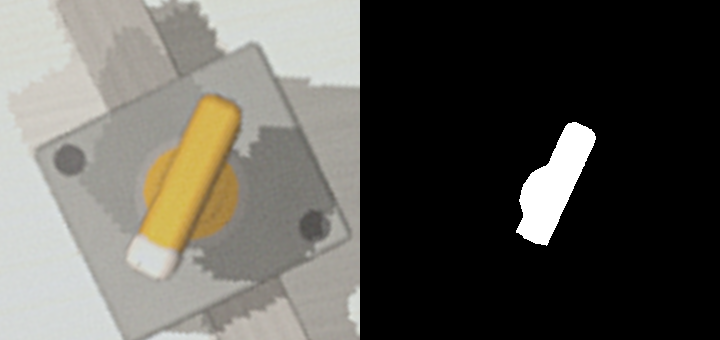

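View pics/m6.png

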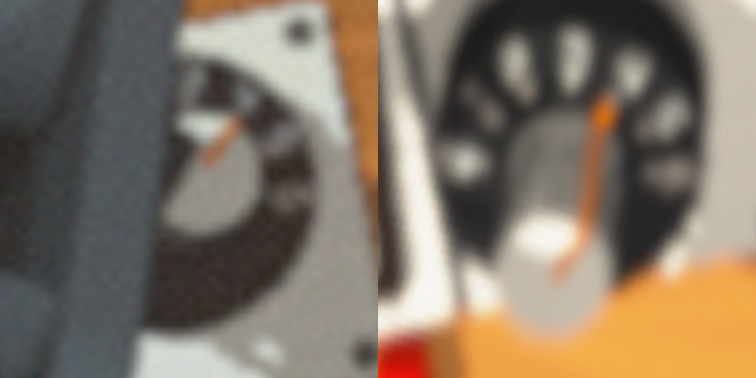

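The scene view shows the pointer at 4, aimed at pixel (605,105) with the 4 at (632,70). The top view agrees. For the screw:

| Quantity | Measured |
|---|---|
| Axis (x, y) | (0.5367, 0.0268) |
| Wing angle | about 155° |
| Head +x | about 26.5° |

Next I'll pinch the wing.

>>> step_arm(motion=[[[0, 0, 2, -15, 12, -5, 70], [0, 0, 4, -35, 30, -15, 60], [0, 0, 5.3, -48, 40, -30, 60], [0, 0, 5.3, -53.5, 44.7, -50, 60], [0, 0, 5.3, -53.5, 44.7, -67, 60], [0, 0, 5.3, -53.5, 44.7, -77, 60], [0, 0, 5.3, -53.5, 44.7, -77, 60]]])

```text
time_s: 6.78
position: [0.5364, 0.0257, 0.2569]
tcp_rot: [[-0.004, -0.908, 0.419], [0.0, 0.419, 0.908], [-1.0, 0.003, -0.001]]
force: [-1.1, 0.5, 0.1]
opening: 0.698
```

Run:
```python
from rig import bot
from h import *
s=bot.read_state(); R=s['tcp_rot'];print(s['time_s'],s['position'],s['force'],s['opening'],np.degrees(np.arctan2(R[1][2],R[0][2])))
c=bot.capture('wrist'); np.savez('pics/w5.npz',**c)
cv2.imwrite('pics/w5.png',c['frame'][...,::-1])
```

```text
6.7833 [0.5364264  0.02566196 0.25688829] [-1.13153052  0.50735494  0.11799299] 0.697911310547305 65.22109916528784
```

View pics/w5.png

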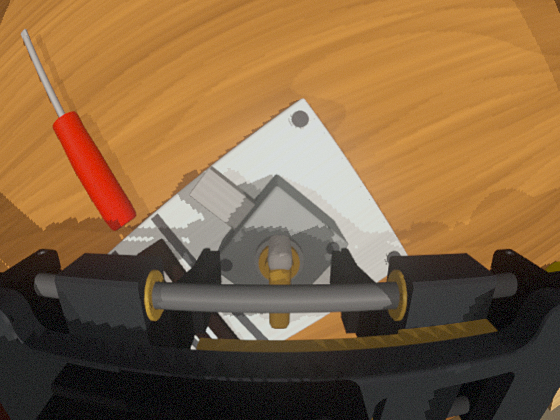

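The wing at about col 279 is centred between the fingers and lines up with them. Closing.

>>> step_arm(motion=[[[0, 0, 0, 0, 0, 0, 45], [0, 0, 0, 0, 0, 0, 30], [0, 0, 0, 0, 0, 0, 18], [0, 0, 0, 0, 0, 0, 8], [0, 0, 0, 0, 0, 0, 2], [0, 0, 0, 0, 0, 0, 0], [0, 0, 0, 0, 0, 0, 0], [0, 0, 0, 0, 0, 0, 0]]])

```text
time_s: 7.5
position: [0.5369, 0.0268, 0.2589]
tcp_rot: [[0.001, -0.908, 0.418], [0.001, 0.418, 0.908], [-1.0, -0.0, 0.002]]
force: [1.9, 7.4, 0.1]
opening: 0.17
```

Run:
```python
from rig import bot
from h import *
s=bot.read_state(); R=s['tcp_rot'];print(s['time_s'],s['position'],s['force'],s['moment'],s['opening']*87,np.degrees(np.arctan2(R[1][2],R[0][2])))
```

```text
7.5 [0.53694605 0.02678606 0.25887636] [1.91477675 7.38743827 0.05362209] [ 1.12663562 -0.23253733 -0.03211175] 14.790123132375694 65.26816481847987
```

>>> step_arm(motion=[[[0, 0, 0, 0, 0, 0, 0], [0, 0, 0, 0, 0, 0, 0], [0, 0, 0, 0, 0, 0, 0], [0, 0, 0, 0, 0, 0, 0]]])

```text
time_s: 7.83
position: [0.537, 0.0269, 0.2589]
tcp_rot: [[0.001, -0.909, 0.418], [0.001, 0.418, 0.909], [-1.0, -0.0, 0.001]]
force: [1.6, 4.7, 0.1]
opening: 0.153
```

Run:
```python
from rig import bot
from h import *
s=bot.read_state(); R=s['tcp_rot'];print(s['time_s'],s['position'],s['force'],s['moment'],s['opening']*87,np.degrees(np.arctan2(R[1][2],R[0][2])))
```

```text
7.8333 [0.53698674 0.02691045 0.25887189] [1.61472126 4.71203216 0.11902188] [ 0.94079189 -0.27288268 -0.01804366] 13.299666463923197 65.30418750334174
```

>>> step_arm(motion=[[[0, 0, 0, 0.2, 0.4, 0, 0], [0, 0, 0, 0.2, 0.4, 0, 0], [0, 0, 0, 0.2, 0.4, 0, 0], [0, 0, 0, 0.2, 0.4, 0, 0], [0, 0, 0, 0.2, 0.4, 0, 0], [0, 0, 0, 0.2, 0.4, 0, 0]]])

```text
time_s: 8.33
position: [0.5371, 0.027, 0.2588]
tcp_rot: [[0.0, -0.909, 0.418], [0.0, 0.418, 0.909], [-1.0, -0.0, 0.001]]
force: [0.9, 4.6, 1.4]
opening: 0.156
```

Run:
```python
from rig import bot
from h import *
s=bot.read_state(); R=s['tcp_rot'];print(s['time_s'],s['position'],s['force'],s['moment'],s['opening']*87,np.degrees(np.arctan2(R[1][2],R[0][2])))
c=bot.capture('wrist'); np.savez('pics/w6.npz',**c)
cv2.imwrite('pics/w6.png',cv2.resize(c['frame'][200:350,180:380],None,fx=4,fy=4,interpolation=cv2.INTER_CUBIC)[...,::-1])
```

```text
8.3333 [0.53706359 0.02700778 0.25884414] [0.90162516 4.60646863 1.41656808] [ 0.90586715 -0.26518412  0.03019589] 13.589172842458671 65.31717341625507
```

View pics/w6.png

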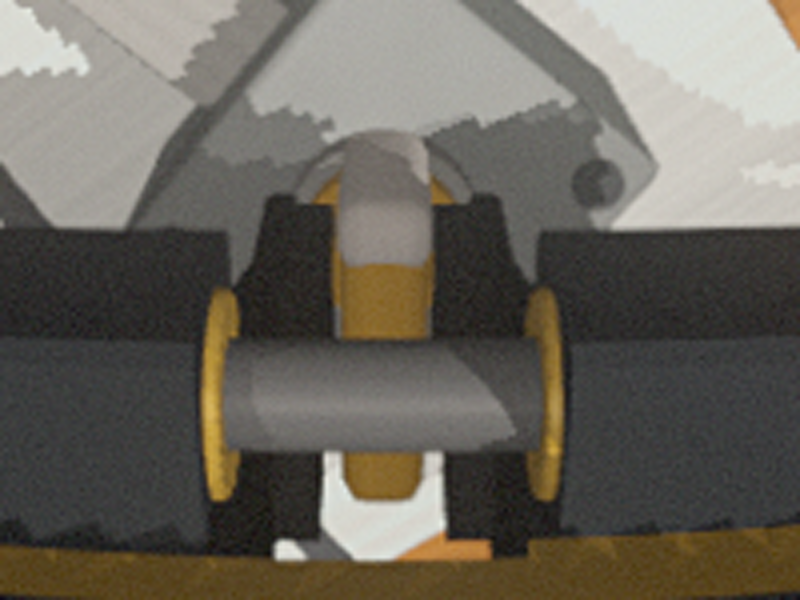

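The wing sits between both pads. Now I'll tighten clockwise.

>>> step_arm(motion=[[[0, 0, -3, 0, 0.2, 0, 0], [0, 0, -8, 0, 0.2, 0, 0], [0, 0, -13, 0, 0.2, 0, 0], [0, 0, -18, 0, 0.2, 0, 0], [0, 0, -23, 0, 0.2, 0, 0], [0, 0, -28, 0, 0.2, 0, 0], [0, 0, -33, 0, 0.2, 0, 0], [0, 0, -38, 0, 0.2, 0, 0], [0, 0, -43, 0, 0.2, 0, 0], [0, 0, -48, 0, 0.2, 0, 0], [0, 0, -52, 0, 0.2, 0, 0], [0, 0, -55, 0, 0.2, 0, 0]]])

```text
time_s: 9.38
position: [0.5365, 0.0265, 0.2588]
tcp_rot: [[-0.002, -0.177, 0.984], [-0.001, 0.984, 0.177], [-1.0, -0.001, -0.002]]
force: [-1.8, 1.4, 3.4]
opening: 0.155
```

```bash
cat > st.py <<'E'
from rig import bot
from h import *
s=bot.read_state(); R=s['tcp_rot'];print(s['time_s'],np.round(s['position'],4),np.round(s['force'],1),np.round(s['moment'],3),s['opening']*87,np.degrees(np.arctan2(R[1][2],R[0][2])))
E
python3 st.py
```

```text
9.3833 [0.5365 0.0265 0.2588] [-1.8  1.4  3.4] [0.191 0.155 0.078] 13.446478536626358 10.198517708267017
```

>>> step_arm(motion=[[[0, 0, -3, 0, 0, 0, 0], [0, 0, -8, 0, 0, 0, 0], [0, 0, -13, 0, 0, 0, 0], [0, 0, -18, 0, 0, 0, 0], [0, 0, -23, 0, 0, 0, 0], [0, 0, -28, 0, 0, 0, 0], [0, 0, -33, 0, 0, 0, 0], [0, 0, -38, 0, 0, 0, 0], [0, 0, -43, 0, 0, 0, 0], [0, 0, -48, 0, 0, 0, 0], [0, 0, -53, 0, 0, 0, 0], [0, 0, -56, 0, 0, 0, 0]]])

```text
time_s: 10.38
position: [0.5357, 0.0268, 0.2588]
tcp_rot: [[-0.004, 0.717, 0.697], [-0.0, 0.697, -0.717], [-1.0, -0.003, -0.003]]
force: [-1.7, 2.5, 4.8]
opening: 0.151
```

>>> step_arm(motion=[[[0, 0, -1, 0, 0, 0, 0], [0, 0, -2, 0, 0, 0, 0], [0, 0, -3, 0, 0, 0, 0], [0, 0, -4, 0, 0, 0, 0], [0, 0, -5, 0, 0, 0, 0], [0, 0, -6, 0, 0, 0, 0], [0, 0, -7, 0, 0, 0, 0], [0, 0, -8, 0, 0, 0, 0], [0, 0, -9, 0, 0, 0, 0], [0, 0, -10, 0, 0, 0, 0], [0, 0, -11, 0, 0, 0, 0], [0, 0, -12, 0, 0, 0, 0]]])

```text
time_s: 11.38
position: [0.5356, 0.027, 0.2588]
tcp_rot: [[-0.005, 0.845, 0.535], [-0.0, 0.535, -0.845], [-1.0, -0.004, -0.002]]
force: [-3.5, 3.1, 5.7]
opening: 0.15
```

```bash
python3 st.py
```

```text
11.3833 [0.5356 0.027  0.2588] [-3.5  3.1  5.7] [0.368 0.73  0.061] 13.091530104857343 -57.631183558080494
```

>>> step_arm(motion=[[[0, 0, -0.7, 0, 0, 0, 0], [0, 0, -1.3, 0, 0, 0, 0], [0, 0, -2, 0, 0, 0, 0], [0, 0, -2.6, 0, 0, 0, 0], [0, 0, -3, 0, 0, 0, 0], [0, 0, -3, 0, 0, 0, 0]]])

```text
time_s: 11.88
position: [0.5356, 0.027, 0.2588]
tcp_rot: [[-0.005, 0.871, 0.491], [0.0, 0.491, -0.871], [-1.0, -0.004, -0.002]]
force: [-3.5, 2.5, 5.5]
opening: 0.156
```

```bash
python3 st.py
```

```text
11.8833 [0.5356 0.027  0.2588] [-3.5  2.5  5.5] [0.418 0.764 0.022] 13.581489539249365 -60.59357169948889
```

>>> step_arm(motion=[[[0, 0, -0.5, 0, 0, 0, 0], [0, 0, -1, 0, 0, 0, 0], [0, 0, -1.5, 0, 0, 0, 0], [0, 0, -1.5, 0, 0, 0, 0]]])

```text
time_s: 12.22
position: [0.5356, 0.027, 0.2587]
tcp_rot: [[-0.005, 0.884, 0.468], [0.0, 0.468, -0.884], [-1.0, -0.004, -0.002]]
force: [-2.7, 3.4, 6.6]
opening: 0.153
```

```bash
python3 st.py
```

```text
12.2167 [0.5356 0.027  0.2587] [-2.7  3.4  6.6] [0.402 0.714 0.054] 13.280058411257388 -62.10249912492071
```

>>> step_arm(motion=[[[0, 0, -0.4, 0, 0, 0, 0], [0, 0, -0.8, 0, 0, 0, 0], [0, 0, -1, 0, 0, 0, 0], [0, 0, -1, 0, 0, 0, 0]]])

```text
time_s: 12.55
position: [0.5355, 0.0271, 0.2588]
tcp_rot: [[-0.005, 0.892, 0.453], [0.0, 0.453, -0.892], [-1.0, -0.004, -0.002]]
force: [-3.3, 3.4, 6.1]
opening: 0.154
```

```bash
python3 st.py
```

```text
12.55 [0.5355 0.0271 0.2588] [-3.3  3.4  6.1] [0.401 0.669 0.043] 13.390125267617416 -63.091522409857845
```

>>> step_arm(motion=[[[0, 0, -0.4, 0, 0, 0, 0], [0, 0, -0.8, 0, 0, 0, 0], [0, 0, -1, 0, 0, 0, 0], [0, 0, -1, 0, 0, 0, 0]]])

```text
time_s: 12.88
position: [0.5355, 0.0271, 0.2588]
tcp_rot: [[-0.005, 0.899, 0.437], [0.0, 0.437, -0.899], [-1.0, -0.004, -0.002]]
force: [-2.8, 2.9, 5.8]
opening: 0.154
```

```bash
python3 st.py
```

```text
12.8833 [0.5355 0.0271 0.2588] [-2.8  2.9  5.8] [0.447 0.708 0.033] 13.356788413594302 -64.09121810541127
```

>>> step_arm(motion=[[[0, 0, -0.4, 0, 0, 0, 0], [0, 0, -0.8, 0, 0, 0, 0], [0, 0, -1, 0, 0, 0, 0], [0, 0, -1, 0, 0, 0, 0]]])

```text
time_s: 13.22
position: [0.5355, 0.0271, 0.2588]
tcp_rot: [[-0.005, 0.907, 0.421], [0.0, 0.421, -0.907], [-1.0, -0.004, -0.002]]
force: [-4.2, 2.5, 6.2]
opening: 0.154
```

```bash
python3 st.py
```

```text
13.2167 [0.5355 0.0271 0.2588] [-4.2  2.5  6.2] [0.453 0.73  0.107] 13.399171733807682 -65.08768492432351
```

>>> step_arm(motion=[[[0, 0, -0.4, 0, 0, 0, 0], [0, 0, -0.8, 0, 0, 0, 0], [0, 0, -1, 0, 0, 0, 0], [0, 0, -1, 0, 0, 0, 0]]])

```text
time_s: 13.55
position: [0.5355, 0.0271, 0.2587]
tcp_rot: [[-0.005, 0.914, 0.406], [0.0, 0.406, -0.914], [-1.0, -0.004, -0.002]]
force: [-4.0, 2.5, 6.4]
opening: 0.155
```

```bash
python3 st.py
```

```text
13.55 [0.5355 0.0271 0.2587] [-4.   2.5  6.4] [0.423 0.783 0.105] 13.462430752424709 -66.07302465788396
```

>>> step_arm(motion=[[[0, 0, -0.4, 0, 0, 0, 0], [0, 0, -0.8, 0, 0, 0, 0], [0, 0, -1, 0, 0, 0, 0], [0, 0, -1, 0, 0, 0, 0]]])

```text
time_s: 13.88
position: [0.5355, 0.0271, 0.2588]
tcp_rot: [[-0.005, 0.921, 0.39], [0.0, 0.39, -0.921], [-1.0, -0.004, -0.002]]
force: [-2.7, 2.5, 6.9]
opening: 0.156
```

```bash
python3 st.py
```

```text
13.8833 [0.5355 0.0271 0.2588] [-2.7  2.5  6.9] [0.417 0.767 0.114] 13.569709002468473 -67.0606895274198
```

Run:
```python
from rig import bot
from h import *
c=bot.capture('wrist'); np.savez('pics/w7.npz',**c); a=load('w6')
f=lambda c:cv2.resize(c['frame'][220:335,210:340],None,fx=3,fy=3,interpolation=cv2.INTER_CUBIC)
cv2.imwrite('pics/w7.png',np.hstack([f(a),f(c)])[...,::-1])
D=rectify(c,.48,.60,-.035,.085,.062,3300,True)
cv2.imwrite('pics/w7r.png',D[...,::-1])
```

View pics/w7.png

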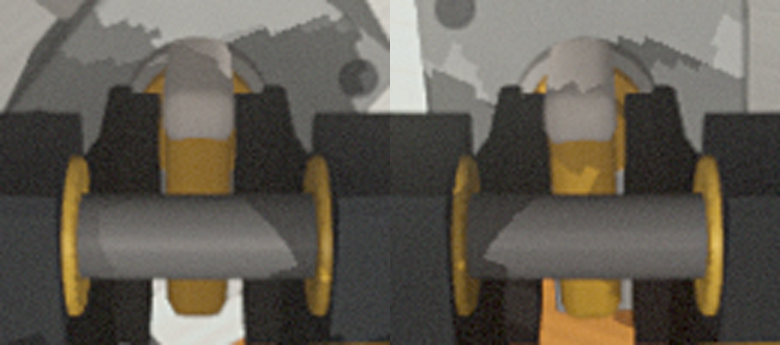

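View pics/w7r.png

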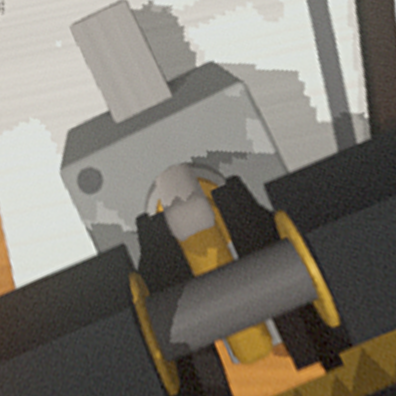

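In the gripper frame the wing has begun to lag: white end 7 px left, tail 5 px right. The moment about z also rose, so it seems to have met the stop near −64°. I'll push a little further to confirm.

>>> step_arm(motion=[[[0, 0, -1, 0, 0, 0, 0], [0, 0, -2, 0, 0, 0, 0], [0, 0, -3, 0, 0, 0, 0], [0, 0, -4, 0, 0, 0, 0], [0, 0, -4, 0, 0, 0, 0], [0, 0, -4, 0, 0, 0, 0]]])

```text
time_s: 14.43
position: [0.5352, 0.0271, 0.2587]
tcp_rot: [[-0.006, 0.946, 0.325], [-0.0, 0.325, -0.946], [-1.0, -0.006, -0.002]]
force: [-4.2, 1.6, 7.0]
opening: 0.151
```

```bash
python3 st.py;  python3 - <<'E'
from rig import bot
from h import *
c=bot.capture('wrist'); np.savez('pics/w8.npz',**c); a=load('w7')
f=lambda c:cv2.resize(c['frame'][220:335,210:340],None,fx=3,fy=3,interpolation=cv2.INTER_CUBIC)
cv2.imwrite('pics/w8.png',np.hstack([f(a),f(c)])[...,::-1])
E
python3 st.py
```

```text
14.4333 [0.5352 0.0271 0.2587] [-4.2  1.6  7. ] [0.375 0.861 0.186] 13.12866117941871 -71.04195234975606
14.4833 [0.5352 0.0271 0.2587] [-5.1  2.4  7.1] [0.449 0.839 0.166] 13.686668313786988 -71.04130724289378
```

View pics/w8.png

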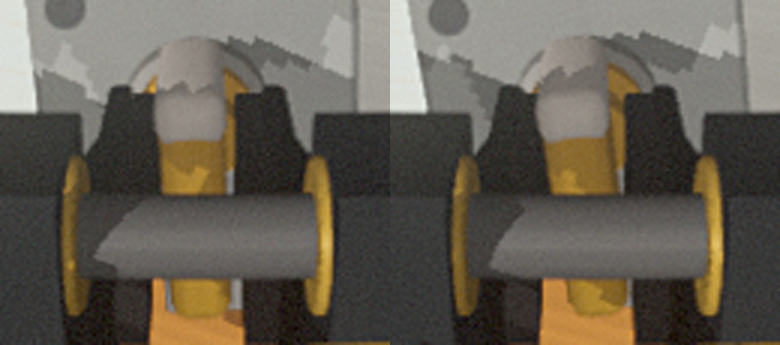

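It is firmly seated: the wing stays still while the gripper skews, and the moment has risen to about 0.17. Backing off counterclockwise: seat is near yaw −63.5, so the target is about +26.5.

>>> step_arm(motion=[[[0, 0, 3, 0, 0, 0, 0], [0, 0, 8, 0, 0, 0, 0], [0, 0, 13, 0, 0, 0, 0], [0, 0, 18, 0, 0, 0, 0], [0, 0, 23, 0, 0, 0, 0], [0, 0, 28, 0, 0, 0, 0], [0, 0, 33, 0, 0, 0, 0], [0, 0, 38, 0, 0, 0, 0], [0, 0, 43, 0, 0, 0, 0], [0, 0, 48, 0, 0, 0, 0], [0, 0, 53, 0, 0, 0, 0], [0, 0, 58, 0, 0, 0, 0]]])

```text
time_s: 15.48
position: [0.5361, 0.0263, 0.2588]
tcp_rot: [[-0.003, 0.222, 0.975], [-0.002, 0.975, -0.222], [-1.0, -0.002, -0.003]]
force: [-1.8, -0.9, 4.6]
opening: 0.157
```

>>> step_arm(motion=[[[0, 0, 5, 0, 0, 0, 0], [0, 0, 10, 0, 0, 0, 0], [0, 0, 15, 0, 0, 0, 0], [0, 0, 20, 0, 0, 0, 0], [0, 0, 25, 0, 0, 0, 0], [0, 0, 30, 0, 0, 0, 0], [0, 0, 34, 0, 0, 0, 0], [0, 0, 37, 0, 0, 0, 0], [0, 0, 39, 0, 0, 0, 0], [0, 0, 39.5, 0, 0, 0, 0], [0, 0, 39.5, 0, 0, 0, 0], [0, 0, 39.5, 0, 0, 0, 0]]])

```text
time_s: 16.48
position: [0.5368, 0.0264, 0.2588]
tcp_rot: [[-0.001, -0.444, 0.896], [-0.001, 0.896, 0.444], [-1.0, -0.001, -0.001]]
force: [-2.2, -2.4, 3.3]
opening: 0.151
```

```bash
python3 st.py;  python3 - <<'E'
from rig import bot
from h import *
c=bot.capture('wrist'); np.savez('pics/w9.npz',**c); a=load('w6')
f=lambda c:cv2.resize(c['frame'][220:335,210:340],None,fx=3,fy=3,interpolation=cv2.INTER_CUBIC)
cv2.imwrite('pics/w9.png',np.hstack([f(a),f(c)])[...,::-1])
D=rectify(c,.48,.60,-.035,.085,.108,5000,True);C=rectify(c,.48,.60,-.035,.085,.062,5000,True)
cv2.imwrite('pics/w9r.png',np.hstack([C[100:500,100:500],D[100:500,100:500]])[...,::-1])
E
```

```text
16.4833 [0.5368 0.0264 0.2588] [-2.2 -2.4  3.3] [-0.491  0.315 -0.041] 13.151316657679743 26.339733096720394
```

View pics/w9.png

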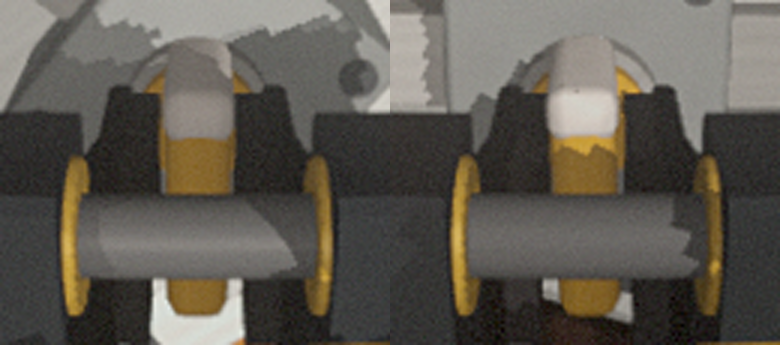

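View pics/w9r.png

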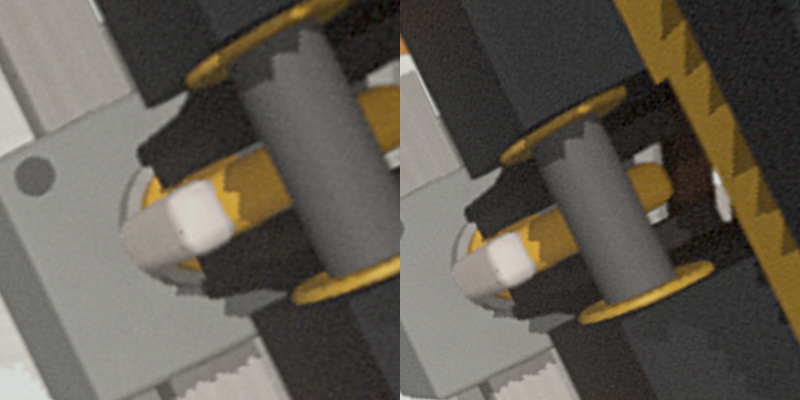

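Run:
```python
from h import *
c=load('w9')
D=rectify(c,.50,.575,-.02,.055,.108,8000,True);C=rectify(c,.50,.60,-.015,.085,.062,6000,True)
cv2.imwrite('pics/w9d.png',D[...,::-1]);cv2.imwrite('pics/w9c.png',C[...,::-1])
```

```text
(no output)
```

View pics/w9d.png

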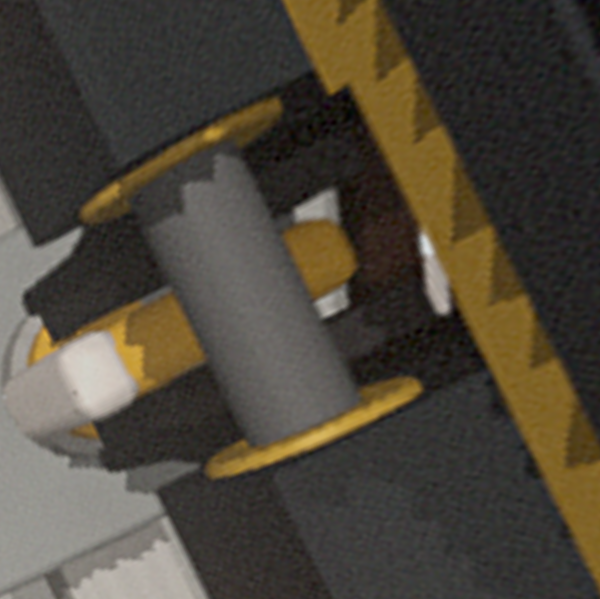

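View pics/w9c.png

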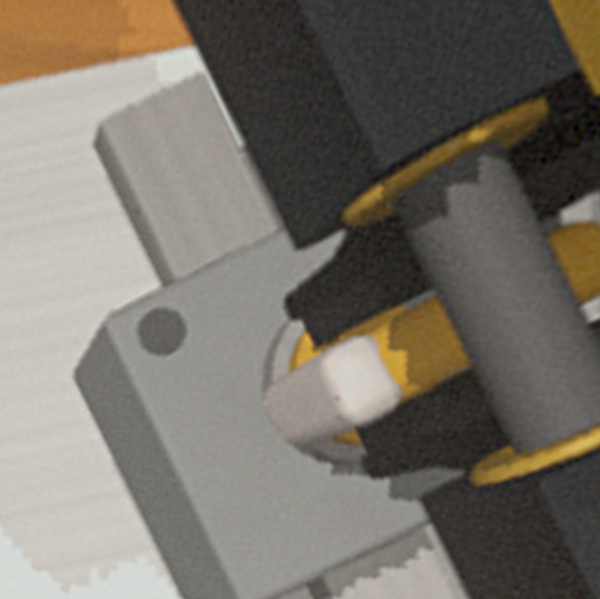

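Using the same in-gripper measurement at the stop and now:

| Pose | Gripper yaw | Wing skew in grip | Wing angle |
|---|---|---|---|
| At the stop | −71.0° | +9° | about 28° |
| Now | +26.3° | +2.3° | about 118.6° |

That is a back-off of about 90.6°. The direct rectified view gives 116.7° against a head +y of about 116.3°, so the two agree. One last check of the dial and the rest of the bench.

```bash
python3 - <<'E'
from rig import bot
from h import *
s=bot.capture('scene'); t=bot.capture('top')
b=rectify(s,.52,.66,-.22,-.08,.06,2700)
cv2.imwrite('pics/f1.png',np.hstack([cv2.resize(b,(420,420)),s['frame'][:, 120:500]])[...,::-1])
cv2.imwrite('pics/f2.png',t['frame'][...,::-1])
E
python3 st.py
```

```text
16.6333 [0.5368 0.0264 0.2588] [-2.6 -5.3  3.7] [-0.801  0.367 -0.063] 13.696105544346246 26.345243644021885
```

View pics/f1.png

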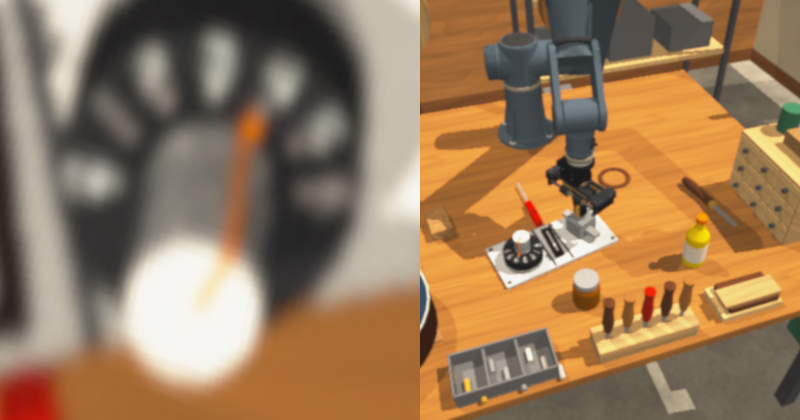

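View pics/f2.png

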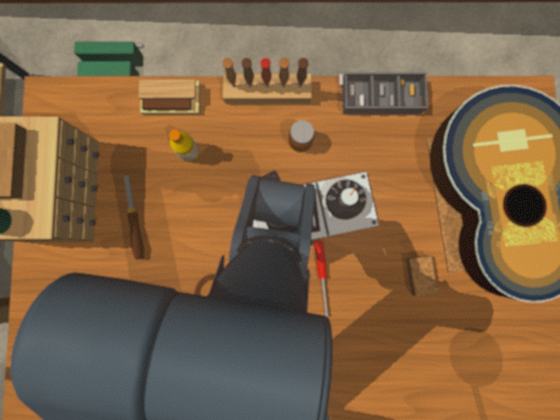

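The pointer is still at 4, aimed at pixel (252,125) with the 4 at (283,80). Nothing else on the bench has moved, and the wing is still gripped. Handing in.

```bash
python3 -c "
from rig import bot
print(bot.hand_in())"
```

```text
the job is handed in; nothing more can be done
None
```

The jig is set and the job is handed in, at about 17 s of the 67 s allowed. No verdict is reported, so what follows rests on my own checks.

- **Depth sleeve:** I gripped it at number 2, turned it 60° clockwise and let it click. The scene and top cameras both showed the orange pointer at 4, and the scene camera showed it there again just before hand-in.
- **Thumbscrew seating:** I turned it clockwise until it met its stop. From there the wing stayed still while the gripper kept turning, and the measured moment rose from about 0.05 to 0.17 N m.
- **Quarter-turn back-off:** Measured from the wing's skew in the gripper, the back-off was about 90.6°. The direct camera view put the white end at about 116.7°, against about 116.3° for the slide head's +y. These two methods differ by about 2° in absolute wing angle, so the setting is good to about 2°.
- **Finish:** The gripper still holds the wing at that setting.
- **Other checks:** The highest force I read was about 12 N, well under the limits. The other things on the bench looked undisturbed. The bridge blank and rosette were partly hidden by the arm in the last top picture.
- **One disagreement:** The gripper opening read about 13.4 mm on the 10 mm wing. I put this down to how the opening is read, since the images show the wing held between both pads and it turned with them.

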